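# Switch off the battery bench supply and draw its large pack

### The job

Switch the battery-powered bench supply off by tipping the toggle on its top fully over towards its front panel, then pinch together the two spring catches on opposite faces of the larger of its two battery packs and lift that pack out of its well. Finish while still holding it by the pinched catches, upright and still, about 10 cm clear above the supply. Leave the smaller pack in its well and the other things on the bench where they are.

Things in the scene. Friction and masses are not known exactly. Their poses are not given: they have to be found in the camera images.
- supply: Grey bench supply fixed to the bench, 200 mm deep (x) by 310 mm wide (y), flat deck 75 mm above the bench. Origin: centre of its underside, on the bench. Front panel: its -x side. Battery wells 30 mm deep at x = +20, y = +20 and -85 mm; either pack may be in either. A knob and binding posts 20 mm high stand on the deck at x below -60, y below -15 mm. Toggle pivot at x = -45, y = +115, z = 81 mm
- power_toggle (a joint): Steel bat-handle toggle switch on the deck, 42 mm long with a 13 mm ball end; stays where it is left, tips with about 1.2 N at the ball. 0 rad = on, leaning 0.45 rad from upright to the supply's back (+x); 0.9 rad = off, leaning 0.45 rad to its front panel (-x)
- toggle_tip (a point): centre of the toggle's ball end, about 44 mm above the deck while on (and again when fully off)
- large_pack_grip (a point): Larger pack, point half-way between its two grey catches at mid-height, 36 mm above the deck when seated; x from front to rear catch, z up. Catches: middle of the -x and +x faces, 26 mm wide (y), 22 mm high, 60 mm over their outer faces, 50 mm pinched. Unpinched, their hooks hold the pack in the well
- large_pack: The larger pack, 0.3 to 0.6 kg; origin: centre of its stem's underside, 66 mm below the grip point. Black body 46 mm (x) by 70 mm (y), from 32 to 94 mm above the origin; below it a stem 36 x 40 mm, 30 mm deep in the well with 1.5 mm of play all round
- large_pack_front_catch (a joint): Catch on the larger pack's -x face: 0 = sprung out (latched), 0.005 m = pressed fully in against its stop (hook free, which takes at least 4 mm or so); 4 N to start, 8 N fully in
- large_pack_rear_catch (a joint): Catch on the larger pack's +x face, same as the front one
- small_pack_grip (a point): the same point of the smaller pack (body 46 mm by 44 mm, top 14 mm above this point), sitting in the other well; to be left alone
- spare_pack: a loose pack like the smaller one, lying on its side on the bench, 52 mm high; origin at its underside's middle; bystander
- breadboard: white breadboard 165 x 55 x 10 mm on the bench; origin at the middle of its underside; bystander
- screwdriver: screwdriver 170 mm long lying on the bench; bystander
- solder_spool: aluminium spool 58 mm across, 44 mm high, standing on the bench; bystander
- screw_dish: small steel dish 46 mm across, 16 mm high, on the supply's deck behind the toggle, near the rear edge; origin at its underside's middle; bystander
- motor: small motor with a 120 mm steel shaft in a white bracket, 32 mm high, on the bench; bystander
Mind the look-alikes: they are no part of the job. Leave any pink look-alike of the large_pack alone.

How it is judged:
By the outcome, as a careful person would: the job done as asked, in the order asked, and still so for the second after the job is handed in, while the arm keeps its last pose, push and grip.
It also fails if it takes over 43 s, if anything falls off the work surface, if the arm or the gripper's body presses on something with over 40 N, if the wrist force passes 120 N, or if a joint passes its speed limit or range.

### The arm

A 7-joint arm with a two-finger parallel gripper is mounted at the origin on the work surface. World frame = base frame: x ahead of the robot, y to its left, z up, the work surface at z = 0. Lengths are in m, angles in rad, forces in N, time in s.
With the tool pointing down it reaches from about 0.4 to 0.85 m from the base axis. Payload 4.5 kg.
Tool frame: the origin (TCP) lies between the finger pads; the fingertips stand 22 mm ahead of it and the grasp point (between the pads) lies 3 mm ahead of it; z points along the fingers, y is the line along which they close (so a half turn about z gives the same grasp; the last joint's range is limited). The gripper opens to 88 mm and grips with 3 to 60 N. Pads are 18 mm wide; open, the fingers measure 123 mm over their backs; the gripper's body (75 mm by 187 mm) begins 45 mm behind the grasp point.
Start: joints at [1.352, 0.689, -0.195, 1.565, 0.157, 0.902, -0.215], TCP at [0.156, -0.605, 0.261] pointing down, gripper open.
Joint ranges: [-3.01, 3.01], [-0.46, 2.08], [-1.47, 1.51], [0.13, 2.56], [-1, 4.14], [0.04, 2.09], [-2.66, 2.66]. Speed limits (rad/s): [2.57, 2.57, 3.14, 3.14, 3.14, 3.14, 3.14].

### API

Orientations are given as a unit quaternion [x, y, z, w].
In Python, from workcell import manip gives the robot as it stands.
- The arm moves only by the tool move_arm, never from a script. Its argument "deltas" is a list that holds one entry, the list of rows, each a list of 7 numbers: the shift along the tool's x, y, z each as a share of 200 mm, from -1 to 1, then the turn, a rotation vector about the tool's x, y, z each as a share of 45 degrees, from -1 to 1, then the closure, from -1 (fully open) to 1 (shut). In form: [[[dx, dy, dz, rx, ry, rz, jaw], ...]]. A call has 1 to 8 rows; each row is the pose to reach, as a shift and turn from the pose commanded when the call began, along the tool's axes at that moment; what a row does not reach only later rows make up. A row lasts 1/12 s, in which the tool goes at most 41.7 mm and 7.16 degrees, less where a joint would pass 70% of its speed; a pose out of reach is approached as far as the arm can. A call with a number of a shift or a turn outside -1 to 1 is refused whole. A call with a gripper value outside its range is refused whole. The fingers move at their own pace and stop on an object; "force" is the grip in N (left out, the last holds). Time passes only in rows, so rows that repeat a pose let the fingers close. It gives the time, the measured TCP pose, the force, the opening and the grip force at its end, in the units of the state.
- manip.get_obs(): the state, without advancing time (a new reading comes with each control period).
- manip.camera(name): name is "side" or "top" or "wrist"; returns (picture, depth): 480x640x3 uint8, blue, green, red; 480x640 float32, m along the optical axis (not along the pixel's ray), 0 where there is no reading.
- manip.calibration(name): a dict with "fx", "fy", "cx", "cy" (pixels), "extrinsics" (4x4, takes a point from camera to world coordinates). Camera axes: x right, y down, z forward; pixel columns grow to the right and rows downward; lengths in m; the calibration is good to about 2 mm. A picture is of the moment at which its call begins: read the wrist's pose just before it. calibration takes no time and is no camera call; for the wrist camera it gives the pose at the moment of the call.
- manip.finish_job(): hands the job in; it is judged then, once.
The state is a dict: "clock": time; "qpos": joint angles; "qd": joint speeds; "joint_torque": joint torques, N m; "ee_pos": TCP position; "ee_rot": TCP orientation; "contact_force": force on the tool from outside, world axes, zero at the start; "moment": the same for the moment, N m; "width": opening from 0.0 (shut) to 1.0 (fully open); "gripper_force": force on a finger pad.
Only numpy, scipy, OpenCV 4.12 (cv2) and the standard library are available. Lean on these libraries where they do the work, as an engineer would, in place of code of your own. Each camera call takes 0.05 s, during which the arm holds its last target. There are 200 camera calls.

## Working session

There is one attempt and no reset: what is moved stays moved. The work goes in short steps, Python scripts to look and compute and a tool call to move; the robot and the scene stay as the last step left them, time stands still between calls to the robot, and variables do not carry over. Pictures are saved under pics/ and viewed, at most 10 in all, crops included, and the job is handed in when it is done.

Besides the shell and the picture viewer there is one more tool, called as name(argument=value, ...), one argument or row to a line, values as JSON. move_arm: Moves the arm, as the interface text tells. Its arguments: {"type":"object","properties":{"deltas":{"type":"array","items":{"type":"array","items":{"type":"array","items":{"type":"number"}}}},"force":{"type":"number"}},"required":["deltas"]}

```bash
mkdir -p pics; ls; python3 - <<'E'
from workcell import manip
import cv2,numpy as np
o=manip.get_obs();print(o)
for n in("top","side"):
    p,d=manip.camera(n);c=manip.calibration(n);cv2.imwrite(f"pics/{n}0.png",p);np.save(f"pics/{n}0.npy",d)
    print(n,c)
E
```

```text
pics
{'clock': 0.0, 'qpos': array([ 1.35179161,  0.68996827, -0.19447961,  1.56631994,  0.15731945,
        0.90248553, -0.21510494]), 'qd': array([ 4.16322881e-04,  5.55164085e-04,  1.60755098e-03, -2.83671967e-06,
       -7.52697439e-04, -6.77949821e-04, -7.88187593e-04]), 'joint_torque': array([-4.48453477e-05, -5.27562010e+01, -1.26694847e+00, -1.53429991e+01,
       -5.26984571e-02,  6.67474349e-03,  1.88295526e-04]), 'ee_pos': array([ 0.15611507, -0.60459457,  0.25992535]), 'ee_rot': array([ 9.92017545e-01,  1.26096745e-01, -1.94516257e-04, -8.73748737e-04]), 'contact_force': array([-0.23500327,  0.33925712,  0.80098312]), 'moment': array([ 0.0344553 , -0.01392138,  0.00632779]), 'gripper_force': 0.0, 'width': 1.0025363365390016}
top {'fx': 474.0164771967258, 'fy': 474.0164771967258, 'cx': 324.31598537625035, 'cy': 240.23690798443192, 'extrinsics': array([[ 0.00327042, -0.9975705 ,  0.06958732,  0.46325681],
       [-0.99998359, -0.0029352 ,  0.00491896,  0.00319996],
       [-0.00470275, -0.06960226, -0.99756374,  1.10901693],
       [ 0.        ,  0.        ,  0.        ,  1.        ]])}
side {'fx': 524.1434332938173, 'fy': 524.1434332938173, 'cx': 317.0763052280483, 'cy': 233.55815791416958, 'extrinsics': array([[-0.97350885, -0.16249522,  0.16085963,  0.36551736],
       [-0.22809301,  0.73921069, -0.63367273,  0.65910564],
       [-0.01594037, -0.65357697, -0.75669218,  0.89880009],
       [ 0.        ,  0.        ,  0.        ,  1.        ]])}
```

View pics/top0.png

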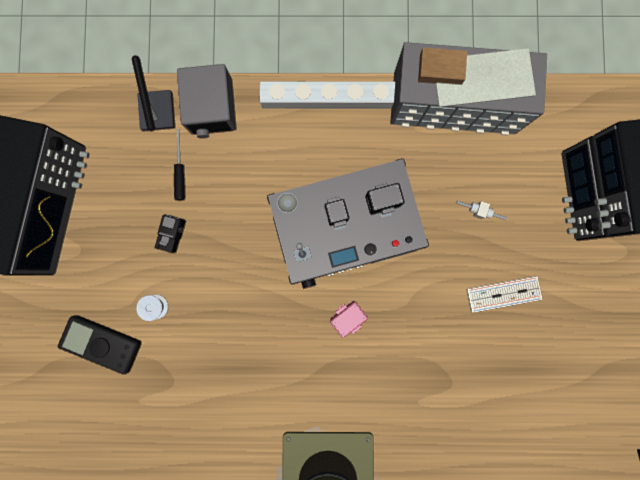

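View pics/side0.png

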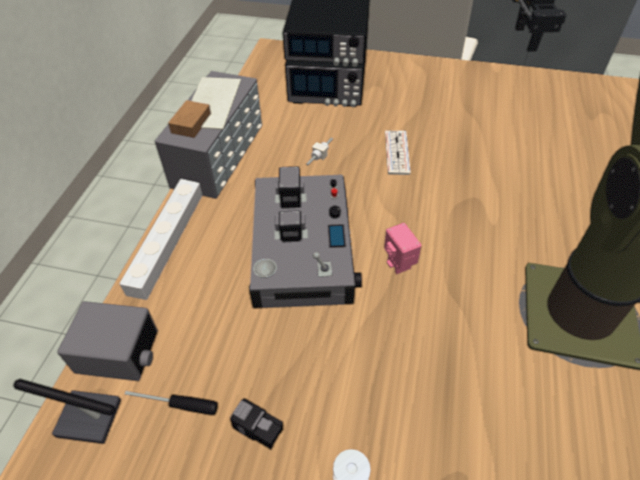

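The top view shows the supply at about (348,220), with its front towards the robot and yawed by roughly 14°. The candidates are:
- **(385,198):** black, bigger, in the -y well. This fits the larger pack.
- **(337,211):** black, smaller, in the +20 well. This is the small pack.
- **(349,318):** the pink look-alike.
- **(170,233):** the spare pack on the bench.

The toggle is at (302,252) and the dish at (287,203). Next I'll measure and confirm in a crop.

```bash
cat >h.py <<'E'
from workcell import manip
import cv2,numpy as np
from scipy.spatial.transform import Rotation as R
def cloud(d,c):
    v,u=np.mgrid[:480,:640];P=np.stack([(u-c["cx"])/c["fx"]*d,(v-c["cy"])/c["fy"]*d,d],-1)
    E=c["extrinsics"];return P@E[:3,:3].T+E[:3,3]
def rect(P,m):
    q=P[m][:,:2].astype(np.float32)*1000;(cx,cy),(w,h),a=cv2.minAreaRect(q);return np.round([cx,cy,w,h,a],1),m.sum()
def big(m):
    n,l,s,_=cv2.connectedComponentsWithStats(m.astype(np.uint8));return l==1+np.argmax(s[1:,4])
E
python3 - <<'E'
from h import *
d=np.load("pics/top0.npy");c=manip.calibration("top");P=cloud(d,c);z=P[...,2]
v,u=np.mgrid[:480,:640];roi=(u>255)&(u<440)&(v>150)&(v<290)&(d>0)
m=roi&(abs(z-.075)<.006);print("deck",rect(P,big(m)),np.median(z[m]))
m=roi&(abs(z-.139)<.006);print("large top",rect(P,big(m)),np.median(z[m]))
m=roi&(abs(z-.125)<.006)&(u<360);print("small top",rect(P,big(m)),np.median(z[m]))
m=roi&(u<320)&(v>235)&(z>.1);print("toggle",m.sum(),P[m].mean(0),np.argwhere(m).mean(0),P[m].max(0))
p=cv2.imread("pics/top0.png");cv2.imwrite("pics/crop1.png",cv2.resize(p[150:290,255:440],None,fx=4,fy=4,interpolation=cv2.INTER_CUBIC))
E
```

```text
deck (array([578.7, -41.9, 205.2, 315.5,  15.5]), np.int64(10805)) 0.07521733122141416
large top (array([ 621.3, -118.7,   46.1,   70.2,   15.6]), np.int64(736)) 0.1397393770820286
small top (array([593.2, -17.2,  61.9,  43.6,  16. ]), np.int64(534)) 0.125112673013559
toggle 41 [0.51856871 0.06002151 0.11993354] [246.68292683 299.43902439] [0.52627694 0.06726241 0.13108808]
```

View pics/crop1.png

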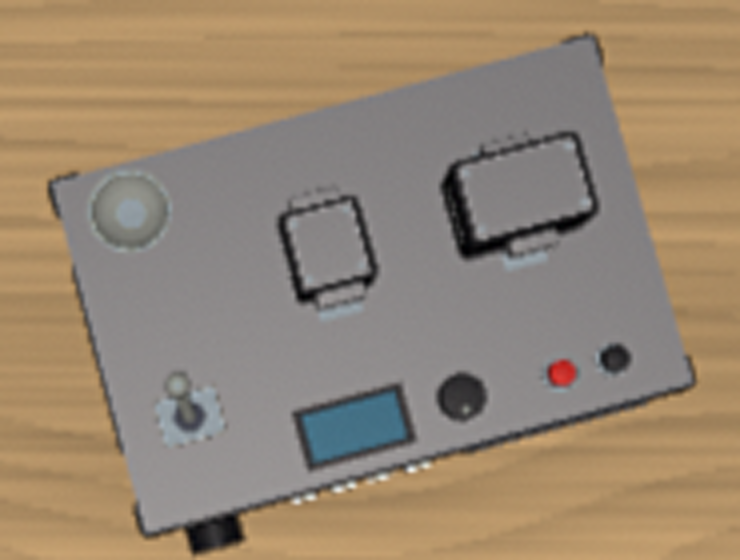

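The crop confirms it. The long 70 mm pack at crop (520,195) is the large pack in the y=-85 well, and the shorter one at (327,248) is the small pack. The toggle's ball at crop (177,382) leans back, so it is on. The supply is centred at (579,-42) mm with a yaw of 15.5°, and the pack fit agrees. Next is a helper for move deltas.

```bash
cat >>h.py <<'E'
YAW=np.deg2rad(15.5);C=np.array([.579,-.042])
def loc(x,y,z):  # supply-frame mm -> world m
    c,s=np.cos(YAW),np.sin(YAW);return np.array([C[0]+(c*x-s*y)/1e3,C[1]+(s*x+c*y)/1e3,z/1e3])
def unloc(p):
    c,s=np.cos(YAW),np.sin(YAW);d=np.array(p[:2])-C;return np.round([1e3*(c*d[0]+s*d[1]),1e3*(c*d[1]-s*d[0]),1e3*p[2]],1)
def go(p,yd=None):  # tool shift/turn shares to world p with tool y along yaw yd (deg), tool down
    o=manip.get_obs();r=R.from_quat(o["ee_rot"]);s=r.inv().apply(np.array(p)-o["ee_pos"])/.2
    t=np.zeros(3)
    if yd is not None:
        a=np.deg2rad(yd);y=np.array([np.cos(a),np.sin(a),0]);z=np.array([0,0,-1.]);x=np.cross(y,z)
        t=(r.inv()*R.from_matrix(np.stack([x,y,z],1))).as_rotvec()/(np.pi/4)
    print("shift",np.round(s,3),"turn",np.round(t,3),"F",np.round(o["contact_force"],1),"at",np.round(o["ee_pos"],4),unloc(o["ee_pos"]),"t",round(o["clock"],2),"w",round(o["width"],3),"g",round(o["gripper_force"],1))
E
python3 -c "
from h import *
print(loc(8,115,200),loc(20,-85,111));go([.3,-.43,.26],-47);go([.36,-.36,.26],-45)"
```

```text
[0.55597663 0.07095541 0.2       ] [ 0.62098787 -0.11856382  0.111     ]
shift [ 0.915 -0.665  0.001] turn [-0.002 -0.    -0.634] F [ 0.2 -0.6 -0.4] at [ 0.1561 -0.6046  0.26  ] [-557.8 -429.2  260. ] t 0.1 w 0.998 g 0.0
shift [ 1.293e+00 -9.290e-01  1.000e-03] turn [-0.002 -0.    -0.678] F [ 0.2 -0.6 -0.4] at [ 0.1561 -0.6046  0.26  ] [-557.8 -429.2  260. ] t 0.1 w 0.998 g 0.0
```

move_arm(
  deltas=[
    [[0.18, -0.13, 0, 0, 0, -0.13, 1], [0.36, -0.26, 0, 0, 0, -0.26, 1], [0.54, -0.39, 0, 0, 0, -0.38, 1], [0.72, -0.53, 0, 0, 0, -0.5, 1], [0.9, -0.66, 0, 0, 0, -0.63, 1], [0.9, -0.66, 0, 0, 0, -0.63, 1], [0.9, -0.66, 0, 0, 0, -0.63, 1]],
  ],
)

```text
clock: 0.68
ee_pos: [0.3013, -0.4279, 0.2608]
ee_rot: [0.929, 0.369, 0.001, -0.001]
contact_force: [-0.0, -0.7, 0.9]
width: 0.496
gripper_force: 0.0
```

```bash
python3 -c "
from h import *
go([.42,-.25,.26],-15)"
```

```text
shift [ 1.042 -0.24   0.008] turn [ 0.    -0.004 -0.703] F [-0.  -0.7  0.9] at [ 0.3013 -0.4279  0.2608] [-370.7 -297.7  260.8] t 0.68 w 0.496 g 0.0
```

move_arm(
  deltas=[
    [[0.2, -0.05, 0, 0, 0, -0.14, 1], [0.4, -0.1, 0, 0, 0, -0.28, 1], [0.6, -0.14, 0, 0, 0, -0.42, 1], [0.8, -0.19, 0, 0, 0, -0.56, 1], [1.0, -0.23, 0, 0, 0, -0.7, 1], [1.0, -0.23, 0, 0, 0, -0.7, 1]],
  ],
)

```text
clock: 1.18
ee_pos: [0.4182, -0.256, 0.2613]
ee_rot: [0.792, 0.61, 0.003, 0.0]
contact_force: [1.6, -0.3, -0.5]
width: 0.041
gripper_force: 0.0
```

```bash
python3 -c "
from h import *
go([.5,-.08,.23],13)"
```

```text
shift [0.954 0.17  0.162] turn [ 0.007 -0.005 -0.618] F [ 1.6 -0.3 -0.5] at [ 0.4182 -0.256   0.2613] [-212.1 -163.2  261.3] t 1.18 w 0.041 g 0.0
```

move_arm(
  deltas=[
    [[0.18, 0.03, 0.03, 0, 0, -0.13, 1], [0.37, 0.07, 0.06, 0, 0, -0.26, 1], [0.56, 0.1, 0.09, 0, 0, -0.38, 1], [0.75, 0.13, 0.12, 0, 0, -0.5, 1], [0.95, 0.17, 0.16, 0, 0, -0.62, 1], [0.95, 0.17, 0.16, 0, 0, -0.62, 1]],
  ],
)

```text
clock: 1.68
ee_pos: [0.5006, -0.081, 0.2282]
ee_rot: [0.623, 0.782, 0.004, -0.001]
contact_force: [1.2, 0.4, 1.1]
width: 0.003
gripper_force: 0.0
```

```bash
python3 -c "
from h import *
go(loc(10,115,200),15.5)"
```

```text
shift [0.678 0.449 0.147] turn [ 0.007 -0.007 -0.056] F [1.2 0.4 1.1] at [ 0.5006 -0.081   0.2282] [-86.  -16.7 228.2] t 1.68 w 0.003 g 0.0
```

move_arm(
  deltas=[
    [[0.17, 0.11, 0.04, 0, 0, -0.06, 1], [0.34, 0.22, 0.07, 0, 0, -0.06, 1], [0.51, 0.34, 0.11, 0.01, -0.01, -0.06, 1], [0.68, 0.45, 0.15, 0.01, -0.01, -0.06, 1], [0.68, 0.45, 0.15, 0.01, -0.01, -0.06, 1], [0.68, 0.45, 0.15, 0.01, -0.01, -0.06, 1], [0.68, 0.45, 0.15, 0.01, -0.01, -0.06, 1]],
  ],
)

```text
clock: 2.27
ee_pos: [0.556, 0.061, 0.1981]
ee_rot: [0.61, 0.792, -0.007, 0.001]
contact_force: [-0.0, -0.8, 0.2]
width: 0.006
gripper_force: 0.0
```

```bash
python3 - <<'E'
from h import *
go(loc(10,115,133),15.5)
c=manip.calibration("wrist");p,d=manip.camera("wrist");cv2.imwrite("pics/w1.png",p)
P=cloud(d,c);z=P[...,2]
Q=P[(d>0)&(z>.085)&(z<.14)];L=np.array([unloc(q) for q in Q])
k=(abs(L[:,1]-115)<30)&(L[:,0]<5)&(L[:,0]>-80);T=L[k];t=T[T[:,2]>112]
print(len(T),len(t),t.mean(0) if len(t) else 0,t.min(0),t.max(0))
E
```

```text
shift [0.051 0.026 0.325] turn [-0.013  0.012 -0.015] F [-0.  -0.8  0.2] at [0.556  0.061  0.1981] [  5.4 105.4 198.1] t 2.27 w 0.006 g 0.0
650 463 [-27.82397408 116.30237581 123.72526998] [-34.8 109.3 112.2] [-22.1 121.5 127.7]
```

View pics/w1.png

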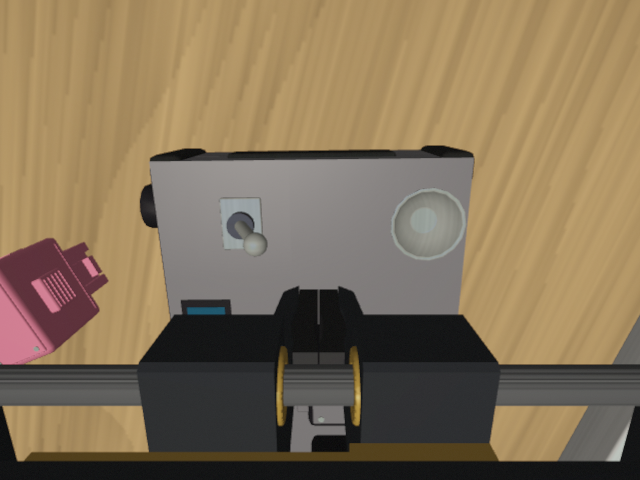

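The wrist view shows the ball at (255,244), the dish at (428,223) and the closed fingers between them. The ball's local position of (-28,116) matches the model. Next I descend behind it.

move_arm(
  deltas=[
    [[0.05, 0.03, 0.1, -0.01, 0.01, -0.01, 1], [0.05, 0.03, 0.2, -0.01, 0.01, -0.01, 1], [0.05, 0.03, 0.32, -0.01, 0.01, -0.01, 1], [0.05, 0.03, 0.32, -0.01, 0.01, -0.01, 1], [0.05, 0.03, 0.32, -0.01, 0.01, -0.01, 1]],
  ],
)

```text
clock: 2.73
ee_pos: [0.5583, 0.0711, 0.1342]
ee_rot: [0.607, 0.794, -0.002, -0.0]
contact_force: [0.0, 0.8, 0.5]
width: 0.002
gripper_force: 0.0
```

```bash
python3 -c "
from h import *
go(loc(-42,116,133),15.5)"
```

```text
shift [ 0.006 -0.261  0.007] turn [-0.004  0.001 -0.006] F [0.  0.8 0.5] at [0.5583 0.0711 0.1342] [ 10.3 114.6 134.2] t 2.73 w 0.002 g 0.0
```

move_arm(
  deltas=[
    [[0.0, -0.06, 0, 0, 0, 0, 1], [0.0, -0.1, 0, 0, 0, 0, 1], [0.0, -0.14, 0, 0, 0, 0, 1], [0.0, -0.18, 0, 0, 0, 0, 1], [0.0, -0.21, 0, 0, 0, 0, 1], [0.0, -0.23, 0, 0, 0, 0, 1], [0, -0.24, 0, 0, 0, 0, 1], [0, -0.24, 0, 0, 0, 0, 1]],
  ],
)

```text
clock: 3.4
ee_pos: [0.5118, 0.0606, 0.1345]
ee_rot: [0.606, 0.795, -0.001, -0.0]
contact_force: [-0.3, -1.1, -0.6]
width: 0.003
gripper_force: 0.0
```

```bash
python3 - <<'E'
from h import *
go(loc(-42,116,133),15.5)
c=manip.calibration("wrist");p,d=manip.camera("wrist");cv2.imwrite("pics/w2.png",p)
P=cloud(d,c);z=P[...,2]
Q=P[(d>0)&(z>.085)&(z<.14)];L=np.array([unloc(q) for q in Q])
k=(abs(L[:,1]-115)<12)&(L[:,0]<0)&(L[:,0]>-85);T=L[k];t=T[T[:,2]>112]
print(len(T),len(t),t.mean(0) if len(t) else 0,t.min(0),t.max(0))
E
```

```text
shift [-0.004 -0.024  0.008] turn [-0.002  0.    -0.002] F [-0.3 -1.1 -0.6] at [0.5118 0.0606 0.1345] [-37.3 116.8 134.5] t 3.4 w 0.003 g 0.0
2763 2529 [-37.81403717 125.06587584 127.46646896] [-62.8 113.3 112.1] [-21.2 126.9 140. ]
```

View pics/w2.png

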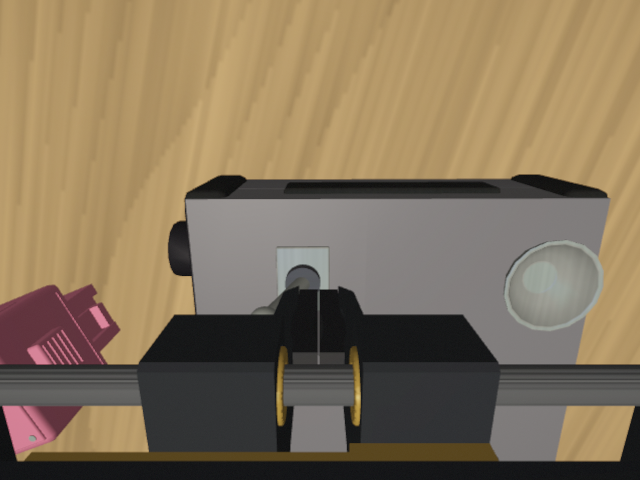

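The toggle has been tipped, with the ball at (262,310) now in front of the fingers. I'll push in small steps until it meets the stop.

move_arm(
  deltas=[
    [[0, -0.015, 0, 0, 0, 0, 1], [0, -0.03, 0, 0, 0, 0, 1], [0, -0.03, 0, 0, 0, 0, 1]],
  ],
)

```text
clock: 3.7
ee_pos: [0.5065, 0.0594, 0.1344]
ee_rot: [0.606, 0.795, -0.0, -0.0]
contact_force: [1.1, 0.6, -0.2]
width: 0.003
gripper_force: 0.4
```

move_arm(
  deltas=[
    [[0, -0.015, 0, 0, 0, 0, 1], [0, -0.02, 0, 0, 0, 0, 1], [0, -0.02, 0, 0, 0, 0, 1]],
  ],
)

```text
clock: 3.95
ee_pos: [0.5059, 0.0595, 0.135]
ee_rot: [0.606, 0.795, 0.003, 0.001]
contact_force: [6.1, 1.5, -3.5]
width: 0.002
gripper_force: 3.0
```

The stop was reached: force rose to 6 N with almost no travel. I'll back off, rise, and take a look.

move_arm(
  deltas=[
    [[0, 0.06, 0, 0, 0, 0, 1], [0, 0.12, 0, 0, 0, 0, 1], [0, 0.12, -0.12, 0, 0, 0, 1], [0, 0.12, -0.28, 0, 0, 0, 1], [0, 0.12, -0.45, 0, 0, 0, 1], [0, 0.12, -0.45, 0, 0, 0, 1]],
  ],
)

```text
clock: 4.45
ee_pos: [0.5285, 0.0659, 0.2295]
ee_rot: [0.606, 0.795, 0.003, 0.002]
contact_force: [0.2, 0.8, 0.0]
width: 0.01
gripper_force: 0.0
```

```bash
python3 - <<'E'
from h import *
go(loc(20,-85,215),15.5)
c=manip.calibration("wrist");p,d=manip.camera("wrist")
P=cloud(d,c);z=P[...,2]
Q=P[(d>0)&(z>.085)&(z<.14)];L=np.array([unloc(q) for q in Q])
k=(abs(L[:,1]-115)<15)&(L[:,0]<0)&(L[:,0]>-85);T=L[k];t=T[T[:,2]>112]
print(len(T),len(t),t.mean(0) if len(t) else 0,t.min(0),t.max(0))
E
```

```text
shift [-1.012  0.201  0.074] turn [ 0.01  -0.    -0.003] F [0.2 0.8 0. ] at [0.5285 0.0659 0.2295] [-19.8 117.4 229.5] t 4.45 w 0.01 g 0.0
658 368 [-61.48288043 116.25733696 121.9625    ] [-68.8 109.8 112.1] [-55.  121.4 126.3]
```

```bash
python3 - <<'E'
from h import *
from scipy.optimize import least_squares
def ball(c,p,d,xr):
    P=cloud(d,c);z=P[...,2]
    Q=P[(d>0)&(z>.118)&(z<.132)];L=np.array([unloc(q) for q in Q])
    T=L[(abs(L[:,1]-115)<15)&(L[:,0]<xr)&(L[:,0]>-85)]
    f=least_squares(lambda s:np.linalg.norm(T-s,axis=1)-6.5,T.mean(0)-[0,0,4],loss="soft_l1").x
    print(len(T),f,"lean",np.arctan2(f[0]+45,f[2]-81),T[:,2].max())
c=manip.calibration("wrist");p,d=manip.camera("wrist");ball(c,p,d,0)
cv2.imwrite("pics/w3.png",cv2.resize(p[100:400,100:500],None,fx=1.8,fy=1.8))
c=manip.calibration("top");p,d=manip.camera("top");ball(c,p,d,-40);ball(c,None,np.load("pics/top0.npy"),0)
E
```

```text
340 [-62.56952961 114.91993802 118.49122285] lean -0.4382385628514131 126.3<stdin>:7: RuntimeWarning: Mean of empty slice.
  ret = um.true_divide(
Traceback (most recent call last):
ValueError: Initial guess is outside of provided bounds
```

View pics/w3.png

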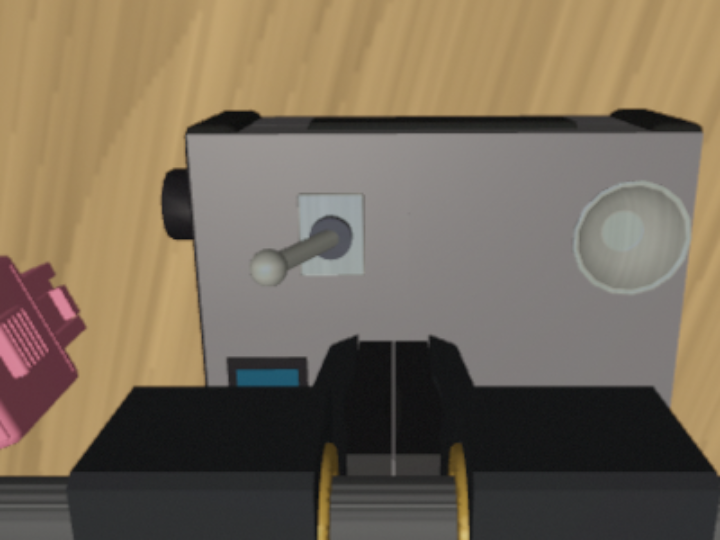

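The ball at crop (268,267) leans to the front with a fitted lean of -0.44 rad, so the toggle is fully off. Now over the large pack.

move_arm(
  deltas=[
    [[-0.2, 0.04, 0, 0, 0, 0, 1], [-0.4, 0.08, 0, 0, 0, 0, 1], [-0.6, 0.12, 0, 0.01, 0, 0, -1], [-0.8, 0.16, 0, 0.01, 0, 0, -1], [-1.0, 0.2, 0, 0.01, 0, 0, -1], [-1.0, 0.2, 0, 0.01, 0, 0, -1], [-1.0, 0.2, 0, 0.01, 0, 0, -1], [-1.0, 0.2, 0, 0.01, 0, 0, -1]],
  ],
)

```text
clock: 5.27
ee_pos: [0.6166, -0.1166, 0.2228]
ee_rot: [0.606, 0.796, -0.004, -0.004]
contact_force: [0.1, 0.6, -0.1]
width: 0.435
gripper_force: 0.0
```

```bash
python3 - <<'E'
from h import *
go(loc(20,-85,190),15.5)
c=manip.calibration("wrist");p,d=manip.camera("wrist");cv2.imwrite("pics/w4.png",p)
P=cloud(d,c);z=P[...,2];m=(d>0)&(abs(z-.139)<.004)&(np.linalg.norm(P[...,:2]-[.621,-.1186],axis=-1)<.06)
r,n=rect(P,big(m));print(r,n,unloc([r[0]/1e3,r[1]/1e3,.139]),np.median(z[m]))
E
```

```text
shift [-0.016  0.02   0.164] turn [-0.014 -0.003 -0.002] F [ 0.1  0.6 -0.1] at [ 0.6166 -0.1166  0.2228] [ 16.3 -82.  222.8] t 5.27 w 0.435 g 0.0
[ 621.6 -117.7   45.8   69.2   15.7] 9240 [ 20.8 -84.3 139. ] 0.13949195548861157
```

View pics/w4.png

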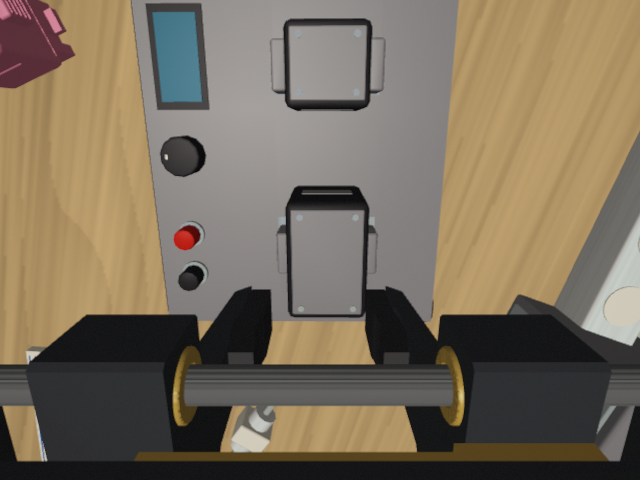

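The view shows the large pack's top at about (327,262), with the front catch at (281,250) and the rear catch at (372,250). The pack's centre is at local (20.8,-84.3). I'll open fully, align, then descend.

move_arm(
  deltas=[
    [[-0.015, 0.024, 0.06, -0.014, 0, 0, -1], [-0.015, 0.024, 0.1, -0.014, 0, 0, -1], [-0.015, 0.024, 0.1, -0.014, 0, 0, -1], [-0.015, 0.024, 0.1, -0.014, 0, 0, -1], [-0.015, 0.024, 0.1, -0.014, 0, 0, -1], [-0.015, 0.024, 0.1, -0.014, 0, 0, -1]],
  ],
)

```text
clock: 5.82
ee_pos: [0.6233, -0.1187, 0.205]
ee_rot: [0.606, 0.796, 0.001, 0.001]
contact_force: [-0.4, -0.0, 0.9]
width: 0.932
gripper_force: 0.0
```

```bash
python3 -c "
from h import *
go([.6214,-.1180,.114],15.6)"
```

```text
shift [ 0.006 -0.01   0.455] turn [ 0.004 -0.    -0.004] F [-0.4 -0.   0.9] at [ 0.6233 -0.1187  0.205 ] [ 22.2 -85.7 205. ] t 5.82 w 0.932 g 0.0
```

move_arm(
  deltas=[
    [[0.006, -0.01, 0.05, 0, 0, 0, -1], [0.006, -0.01, 0.12, 0, 0, 0, -1], [0.006, -0.01, 0.2, 0, 0, 0, -1], [0.006, -0.01, 0.28, 0, 0, 0, -1], [0.006, -0.01, 0.36, 0, 0, 0, -1], [0.006, -0.01, 0.42, 0, 0, 0, -1], [0.006, -0.01, 0.455, 0, 0, 0, -1], [0.006, -0.01, 0.455, 0, 0, 0, -1]],
  ],
)

```text
clock: 6.48
ee_pos: [0.6201, -0.1184, 0.1118]
ee_rot: [0.606, 0.795, 0.0, -0.0]
contact_force: [-0.3, 0.2, -0.5]
width: 1.002
gripper_force: 0.0
```

```bash
python3 -c "
from h import *
go([.6214,-.1180,.114],15.6)"
```

```text
shift [ 0.     0.007 -0.011] turn [ 0.    -0.001 -0.005] F [-0.3  0.2 -0.5] at [ 0.6201 -0.1184  0.1118] [ 19.1 -84.6 111.8] t 6.48 w 1.002 g 0.0
```

move_arm(
  deltas=[
    [[0, 0.007, -0.01, 0, 0, 0, -1], [0, 0.007, -0.01, 0, 0, 0, 0.2], [0, 0.007, -0.01, 0, 0, 0, 1], [0, 0.007, -0.01, 0, 0, 0, 1], [0, 0.007, -0.01, 0, 0, 0, 1], [0, 0.007, -0.01, 0, 0, 0, 1], [0, 0.007, -0.01, 0, 0, 0, 1], [0, 0.007, -0.01, 0, 0, 0, 1]],
  ],
  force=35,
)

```text
clock: 7.15
ee_pos: [0.6223, -0.1184, 0.1165]
ee_rot: [0.606, 0.795, 0.001, 0.001]
contact_force: [-2.9, -0.3, 5.4]
width: 0.524
gripper_force: 35.0
```

```bash
python3 -c "
from h import *
go([.6214,-.1180,.114],15.6);o=manip.get_obs();print(o['width']*88,o['contact_force'],o['moment'])"
```

```text
shift [ 0.003 -0.004  0.012] turn [ 0.003  0.001 -0.005] F [-2.9 -0.3  5.4] at [ 0.6223 -0.1184  0.1165] [ 21.3 -85.2 116.5] t 7.15 w 0.524 g 35.0
46.10435120334474 [-2.88224114 -0.27262122  5.38713008] [-0.15965415  0.45230164  0.0357987 ]
```

The opening is 46 mm, where fully pinched catches should give 50 mm, so I'll check before lifting.

```bash
python3 - <<'E'
from h import *
p,d=manip.camera("wrist");s,_=manip.camera("side")
a=cv2.resize(p[120:420,170:490],(400,375));b=cv2.resize(s[140:290,220:370],(375,375),interpolation=cv2.INTER_CUBIC)
cv2.imwrite("pics/chk.png",np.hstack([a,b]))
E
```

```text
(no output)
```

View pics/chk.png

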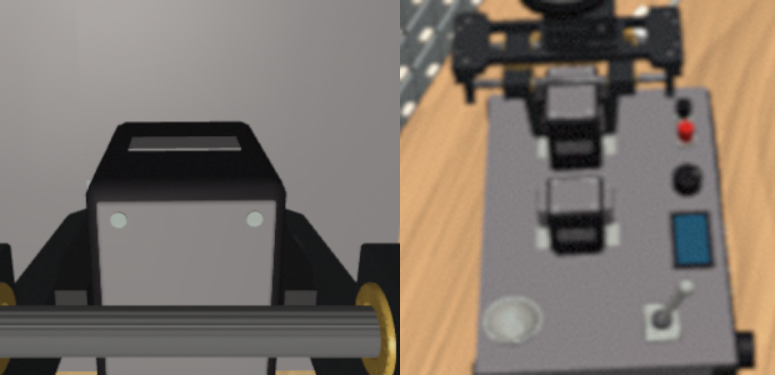

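The wrist half shows the fingers around the pack and the side half shows it still seated, but whether the catches are pressed is unclear. As a test I'll ease the force and see how the opening changes.

move_arm(
  deltas=[
    [[0, 0, 0, 0, 0, 0, 1], [0, 0, 0, 0, 0, 0, 1], [0, 0, 0, 0, 0, 0, 1], [0, 0, 0, 0, 0, 0, 1]],
  ],
  force=12,
)

```text
clock: 7.58
ee_pos: [0.6224, -0.1184, 0.1161]
ee_rot: [0.606, 0.795, 0.001, 0.001]
contact_force: [-1.7, -0.6, 6.0]
width: 0.558
gripper_force: 12.0
```

move_arm(
  deltas=[
    [[0, 0, 0, 0, 0, 0, 1], [0, 0, 0, 0, 0, 0, 1], [0, 0, 0, 0, 0, 0, 1], [0, 0, 0, 0, 0, 0, 1]],
  ],
  force=5,
)

```text
clock: 7.92
ee_pos: [0.6227, -0.1182, 0.1157]
ee_rot: [0.606, 0.795, 0.001, 0.001]
contact_force: [-0.9, -0.4, 4.5]
width: 0.651
gripper_force: 5.0
```

The opening follows the force (12 N gives 49 mm, 5 N gives 57 mm), so the pads are on the sprung catches. The extra give at 35 N is just compliance. I'll re-grip and lift slowly.

move_arm(
  deltas=[
    [[0, 0, 0, 0, 0, 0, 1], [0, 0, 0, 0, 0, 0, 1], [0, 0, 0, 0, 0, 0, 1], [0, 0, 0, 0, 0, 0, 1], [0, 0, -0.01, 0, 0, 0, 1], [0, 0, -0.02, 0, 0, 0, 1], [0, 0, -0.03, 0, 0, 0, 1]],
  ],
  force=30,
)

```text
clock: 8.5
ee_pos: [0.6218, -0.1179, 0.1206]
ee_rot: [0.606, 0.795, 0.001, -0.0]
contact_force: [0.1, -0.6, -3.6]
width: 0.525
gripper_force: 30.0
```

move_arm(
  deltas=[
    [[0, 0, -0.02, 0, 0, 0, 1], [0, 0, -0.04, 0, 0, 0, 1], [0, 0, -0.06, 0, 0, 0, 1], [0, 0, -0.06, 0, 0, 0, 1]],
  ],
)

```text
clock: 8.83
ee_pos: [0.6231, -0.118, 0.1344]
ee_rot: [0.606, 0.795, 0.002, 0.001]
contact_force: [0.2, -0.2, -3.9]
width: 0.524
gripper_force: 30.0
```

```bash
python3 - <<'E'
from h import *
go([.6214,-.1180,.246],15.6)
c=manip.calibration("wrist");p,d=manip.camera("wrist")
P=cloud(d,c);z=P[...,2];m=(d>0)&(z>.135)&(z<.2)&(np.linalg.norm(P[...,:2]-[.621,-.1186],axis=-1)<.045)
h=np.histogram(z[m],bins=np.arange(.135,.2,.002));print(h[0])
E
```

```text
shift [ 0.002 -0.005 -0.558] turn [ 0.006  0.    -0.005] F [ 0.2 -0.2 -3.9] at [ 0.6231 -0.118   0.1344] [ 22.1 -85.  134.4] t 8.83 w 0.524 g 30.0
[  419   469   505   545   551   620   651   673   900  1690  5028 16954
   630   288   276   144   148   181   225   256   286   273   444   569
   632   662  1019  2304  4913  7588  1353  1354]
```

The top is now at about 158 mm, up 19 mm, and carries about 4 N, so the pack is free. I'll continue to 130 mm of total lift.

move_arm(
  deltas=[
    [[0, 0, -0.06, 0, 0, 0, 1], [0, 0, -0.13, 0, 0, 0, 1], [0, 0, -0.22, 0, 0, 0, 1], [0, 0, -0.32, 0, 0, 0, 1], [0, 0, -0.42, 0, 0, 0, 1], [0, 0, -0.5, 0, 0, 0, 1], [0, 0, -0.55, 0, 0, 0, 1], [0, 0, -0.56, 0, 0, 0, 1]],
  ],
)

```text
clock: 9.55
ee_pos: [0.6232, -0.1181, 0.2481]
ee_rot: [0.606, 0.795, 0.002, 0.002]
contact_force: [1.3, 0.7, -4.2]
width: 0.528
gripper_force: 30.0
```

move_arm(
  deltas=[
    [[0, 0, 0, 0, 0, 0, 1], [0, 0, 0, 0, 0, 0, 1], [0, 0, 0, 0, 0, 0, 1], [0, 0, 0, 0, 0, 0, 1], [0, 0, 0, 0, 0, 0, 1], [0, 0, 0, 0, 0, 0, 1]],
  ],
)

```text
clock: 10.05
ee_pos: [0.6219, -0.1182, 0.2449]
ee_rot: [0.606, 0.795, 0.001, 0.0]
contact_force: [0.2, -0.5, -3.1]
width: 0.524
gripper_force: 30.0
```

```bash
python3 - <<'E'
from h import *
go([.6214,-.1180,.246],15.6);print(manip.get_obs()["qd"].round(3))
c=manip.calibration("wrist");p,d=manip.camera("wrist")
P=cloud(d,c);z=P[...,2];r=np.linalg.norm(P[...,:2]-[.621,-.118],axis=-1)<.045
m=big((d>0)&(z>.255)&(z<.285)&r);m=m&(abs(z-np.median(z[m]))<.006)
Q=P[m];n=np.linalg.svd(Q-Q.mean(0),full_matrices=False)[2][2];print("top z",np.median(Q[:,2]),"tilt deg",np.degrees(np.arccos(abs(n[2]))),rect(P,m))
t,dt=manip.camera("top");s,_=manip.camera("side")
cv2.imwrite("pics/end.png",np.hstack([cv2.resize(t[140:300,240:450],(394,300)),cv2.resize(s[120:320,210:380],(255,300))]))
E
```

```text
shift [ 0.002 -0.002 -0.005] turn [ 0.003 -0.001 -0.005] F [ 0.2 -0.5 -3.1] at [ 0.6219 -0.1182  0.2449] [ 21.  -84.9 244.9] t 10.05 w 0.524 g 30.0
[ 0.001 -0.004 -0.002 -0.004 -0.001  0.     0.002]
top z 0.267980598103827 tilt deg 2.713653407272168 (array([617.6, -99.9,  80.1,  34. ,  15.6]), np.int64(18803))
```

View pics/end.png

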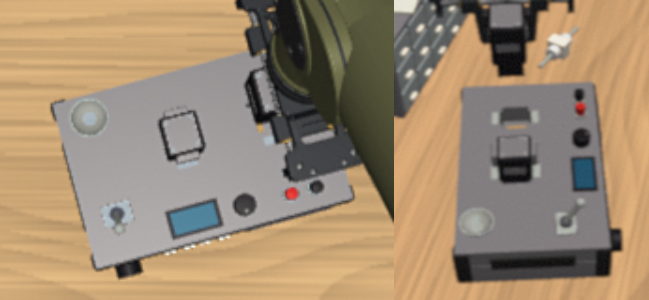

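The large pack hangs upright with its underside about 99 mm above the deck. Its well is empty, the small pack and the dish haven't moved, and the toggle leans to the front. Handing in.

```bash
python3 -c "
from workcell import manip
print(manip.finish_job())"
```

```text
the job is handed in; nothing more can be done
None
```

I tipped the toggle fully off, then pinched the larger pack's catches and lifted it out. I handed the job in at about 10 s with the arm still holding the pack, near upright, about 10 cm above the deck; no verdict came back.

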